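# Find the balance point of the weighted dough paddle

### The arm

A 6-joint arm with a two-finger parallel gripper is mounted at the origin on a cart in front of the work surface, level with it; the furniture and walls round the work are solid. World frame = base frame: x ahead of the robot, y to its left, z up, the work surface at z = 0. Lengths are in m, angles in rad, forces in N, time in s.
With the tool pointing down it reaches from about 0.35 to 0.8 m from the base axis. Payload 7.3 kg.
Tool frame: the origin (TCP) lies at the very end of the fingers, on their centre line; the grasp point (between the pads) lies 19 mm behind it; z points along the fingers, y is the direction in which the jaws open and shut (so a half turn about z gives the same grasp; the last joint's range is limited). The gripper opens to 85 mm and grips with 20 to 120 N. Pads are 22 mm wide; open, the fingers measure 114 mm over their backs; the gripper's body (76 mm by 85 mm) begins 54 mm behind the grasp point. The pads swing forward as they close: fully open they stand 13 mm farther back than shut.
Start: joints at [1.064, 0.342, 1.524, -0, 1.275, -0.146], TCP at [0.185, 0.491, 0.231] pointing down, gripper open.
Joint ranges: [-2.53, 2.53], [-0.77, 2.02], [0.04, 2.7], [-1, 4.14], [0.28, 2.66], [-3.11, 3.11]. Speed limits (rad/s): [2.57, 2.57, 3.14, 3.14, 3.14, 3.14].

### API

Orientations are given as a rotation vector (axis times angle).
In Python, from workcell import ctrl, cams gives the robot as it stands.
- The arm moves only by the tool carry_out, never from a script. Its argument "steps" is a list that holds one entry, the list of rows, each a list of 5 numbers: the shift along the tool's x, y, z in m, then the turn about the tool's z in rad, then the opening, from 0 (shut) to 1 (fully open). A call has 1 to 20 rows; each row shifts and turns the commanded pose from where the row before left it, along the tool's axes as they then stand; what a row does not reach is not made up. A row lasts 1/8 s, in which the tool goes at most 62.5 mm and 10.7 degrees, less where a joint would pass 70% of its speed; a pose out of reach is approached as far as the arm can. A call with a gripper value outside its range is refused whole. The fingers move at their own pace and stop on an object; "grip_force" is the grip in N (left out, the last holds). Time passes only in rows, so rows that do not move let the fingers close. It gives the time, the measured TCP pose, the force and the opening at its end, in the units of the state.
- ctrl.get_state(): the state, without advancing time (a new reading comes with each control period).
- cams.grab_frame(name): name is "scene" or "side" or "wrist"; returns a dict with "pixels" (420x560x3 uint8, red, green, blue), "camera_matrix" (3x3 intrinsics, pixels), "k1" (the pictures are not rectified: a ray, as slopes to the right and down, at radius r is drawn at 1 + k1 r^2 times it, then the intrinsics apply), "view" (4x4, takes a point from world to camera coordinates); the wrist camera has in their place "hand_eye" (4x4, takes a point from camera to tool coordinates, whose origin is the TCP and whose axes are the flange's). Camera axes: x right, y down, z forward; pixel columns grow to the right and rows downward; lengths in m; the calibration is good to about 2 mm. A picture is of the moment at which its call begins: read the wrist's pose just before it. There is no depth.
- ctrl.job_done(): hands the job in, once; it reports no verdict.
The state is a dict: "clock": time; "joint_positions": joint angles; "joint_velocities": joint speeds; "tau": joint torques, N m; "ee_pos": TCP position; "orientation": TCP orientation; "ft_force": force on the tool from outside, world axes, zero at the start; "moment": the same for the moment, N m; "width": opening from 0.0 (shut) to 1.0 (fully open).
Only numpy, scipy, OpenCV 4.12 (cv2) and the standard library are available. Lean on these libraries where they do the work, as an engineer would, in place of code of your own. Each camera call takes 0.05 s, during which the arm holds its last target.

### The job

The wooden dough paddle has a weight hidden in it and needs a hanging hole at its balance point. Lay it flat side down and squarely across the ridge of the balance stand, and feel for the place where it balances: leave it there by itself, level, resting on the ridge alone with both ends in the air. Do not shift the other things on the worktop.

Things in the scene. Friction and masses are not known exactly. Their poses are not given: they have to be found in the camera images.
- paddle: The loose flat paddle of pale wood, 355 mm long, 18 mm thick, about 0.5 kg. Origin: on the underside, on the centre line, near mid-length (the wood runs from x = -176 to +179 mm); x runs along it towards the wide round blade, z through its thickness, up. The shaft is 36 mm wide from x = -105 to +80 mm; the blade beyond is 58 mm wide, the handle 26 mm with a 36 mm round end.
- shaft_top (a point): Point on the paddle's upper face, 18 mm above its origin, same axes. A steel slug is sealed inside the paddle at an unknown place that changes every time but does not shift when handled: the balance point lies on the centre line, anywhere from 45 mm behind this point to 45 mm ahead of it along x.
- stand: The balance stand, fixed to the worktop: a wooden foot 110 x 80 x 12 mm with a short wooden post that carries a steel ridge, faced with a thin strip of hard dark rubber. Origin: centre of the foot's underside; z up; x is the direction in which the paddle must lie (either way round), y runs along the ridge.
- ridge (a point): Centre of the ridge's flat top, 50 mm above the worktop, straight above the stand's origin; same axes. The flat is 12 mm wide along x and 30 mm long along y: the paddle stays level only if its balance point is within 6 mm of the ridge's middle line, else it tips until an end meets the worktop.
- mug: Dark mug 80 x 110 x 89 mm, loose, a bystander; origin at the centre of its underside.
- butter: Pack of butter 73 x 102 x 37 mm, loose, a bystander; origin at the centre of its underside.
- pinch_bowl: Small pale bowl, 85 mm across, 40 mm high, loose, a bystander; origin at the centre of its underside.
- garlic: Garlic bulb 55 mm across, loose, a bystander; origin at the centre of its underside.
Not all that is in view belongs to the job. What is shaped like the stand but orange or turquoise is not meant.

How it is judged:
At the end, for the whole second after the job is handed in: The paddle is at rest, flat side down, on the ridge alone: underside 50 mm up (5 mm either way), level within 0.06 rad, along the stand's x axis within 0.17 rad (either way round), its origin within 20 mm of that axis sideways, bearing on the stand with over 2 N (angle between paddle's own z axis and vertical below 0.06 rad and height (world z) of paddle between 0.045 and 0.055 m and angle between the x axis of paddle and the x axis of stand, either way round below 0.17 rad and y of paddle in the frame of stand between -0.02 and 0.02 m and contact force between paddle and stand above 2 N and linear speed of paddle below 0.02 m/s and angular speed of paddle below 0.25 rad/s); the robot touches nothing.
It fails at once if a bystander (mug, butter, bowl, garlic) is moved by more than 25 mm (distance of any of mug, butter, pinch_bowl, garlic from where it was at the start of the episode above 0.025 m).
It also fails if it takes over 54 s, if anything falls off the work surface, if the arm or the gripper's body presses on something with over 40 N, if the wrist force passes 120 N, or if a joint passes its speed limit or range.

## Working session

There is one attempt and no reset: what is moved stays moved. The work goes in short steps, Python scripts to look and compute and a tool call to move; the robot and the scene stay as the last step left them, time stands still between calls to the robot, and variables do not carry over. Pictures are saved under pics/ and viewed, and the job is handed in when it is done.

Besides the shell and the picture viewer there is one more tool, called after "Call:" as name(argument=value, ...) on one line, values as JSON. carry_out: Moves the arm, as the interface text tells. Its arguments: {"type":"object","properties":{"steps":{"type":"array"},"grip_force":{"type":"number"}},"required":["steps"]}

```bash
ls; mkdir -p pics; python3 - <<'E'
from workcell import ctrl,cams
import cv2,numpy as np
s=ctrl.get_state();print({k:np.round(v,3).tolist() for k,v in s.items()})
for n in ["scene","side","wrist"]:
    f=cams.grab_frame(n);cv2.imwrite(f"pics/{n}0.png",f["pixels"][:,:,::-1])
    np.savez(f"pics/{n}0.npz",**f)
    print(n,{k:np.round(v,4).tolist() for k,v in f.items() if k!="pixels"})
E
```

```text
pics
{'clock': 0.0, 'joint_positions': [1.064, 0.343, 1.525, 0.0, 1.275, -0.146], 'joint_velocities': [0.002, -0.001, 0.0, -0.0, 0.0, -0.0], 'tau': [0.002, -43.369, -24.601, -0.0, 0.008, -0.0], 'ee_pos': [0.185, 0.491, 0.231], 'orientation': [-0.564, -3.09, 0.002], 'ft_force': [0.007, -0.609, -0.286], 'moment': [-0.018, 0.023, 0.051], 'width': 1.0}
scene {'camera_matrix': [[489.4576, 0.0, 273.1584], [0.0, 489.4576, 212.1203], [0.0, 0.0, 1.0]], 'k1': -0.1412, 'view': [[-0.8547, -0.5188, 0.0183, 0.502], [-0.3904, 0.6193, -0.6812, 0.2773], [0.3421, -0.5894, -0.7318, 1.1114], [0.0, 0.0, 0.0, 1.0]]}
side {'camera_matrix': [[524.595, 0.0, 279.9318], [0.0, 524.595, 210.7087], [0.0, 0.0, 1.0]], 'k1': -0.018, 'view': [[-0.9941, -0.1081, 0.0028, 0.5548], [-0.0663, 0.5887, -0.8056, 0.1051], [0.0855, -0.8011, -0.5925, 1.2155], [0.0, 0.0, 0.0, 1.0]]}
wrist {'camera_matrix': [[312.2977, 0.0, 277.9748], [0.0, 312.2977, 210.3599], [0.0, 0.0, 1.0]], 'k1': -0.0569, 'hand_eye': [[-0.0001, -0.9475, -0.3196, 0.0824], [1.0, 0.0, -0.0006, -0.0004], [0.0005, -0.3196, 0.9475, -0.1433], [0.0, 0.0, 0.0, 1.0]]}
```

View pics/scene0.png

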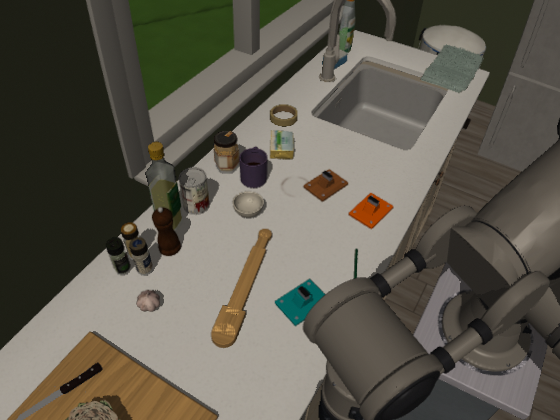

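View pics/side0.png

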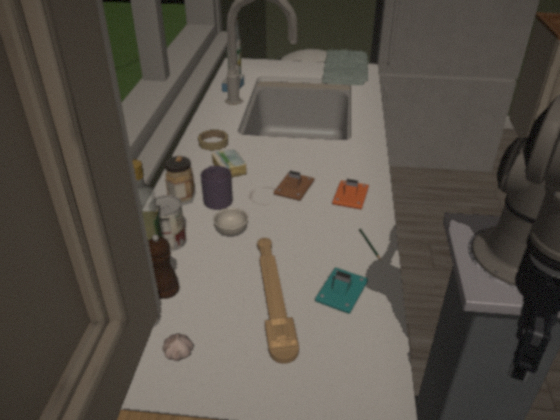

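View pics/wrist0.png

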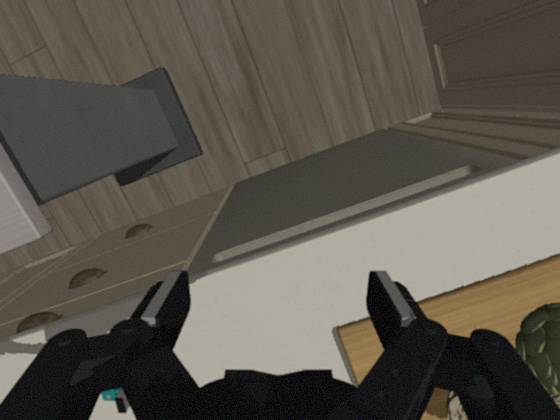

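The scene view shows the paddle from (265,235) at the handle to (225,340) at the blade. The brown stand is near (326,184); the orange one (371,210) and turquoise one (302,301) are decoys.

```bash
cat > h.py <<'E'
import numpy as np,cv2
def rays(f,px):
    K=f["camera_matrix"];k1=float(f["k1"]);px=np.asarray(px,float).reshape(-1,2)
    n=cv2.undistortPoints(px.reshape(-1,1,2),K,np.array([k1,0,0,0,0.])).reshape(-1,2)
    return np.c_[n,np.ones(len(n))]
def onplane(f,px,z):
    V=np.asarray(f["view"]);R=V[:3,:3];c=-R.T@V[:3,3]
    d=rays(f,px)@R
    return c+d*((z-c[2])/d[:,2])[:,None]
def proj(f,P):
    V=np.asarray(f["view"]);P=np.asarray(P,float).reshape(-1,3)
    return cv2.projectPoints(P,cv2.Rodrigues(V[:3,:3])[0],V[:3,3],f["camera_matrix"],np.array([float(f["k1"]),0,0,0,0.]))[0].reshape(-1,2)
def blob(hsv,lo,hi,seed,name=None):
    m=cv2.inRange(hsv,lo,hi);m=cv2.morphologyEx(m,cv2.MORPH_CLOSE,np.ones((5,5),np.uint8))
    cs,_=cv2.findContours(m,cv2.RETR_EXTERNAL,cv2.CHAIN_APPROX_NONE)
    return max(cs,key=lambda c:cv2.pointPolygonTest(c,seed,True)).reshape(-1,2)
E
python3 - <<'E'
from h import *
for n,sp,ss in [("scene",(245,280),(320,187)),("side",(274,290),(294,185))]:
    f=dict(np.load(f"pics/{n}0.npz"));img=f["pixels"];hsv=cv2.cvtColor(img,cv2.COLOR_RGB2HSV)
    x,y=sp;print(n,hsv[y,x],hsv[ss[1]+4,ss[0]], hsv[ss[1]+20,ss[0]])
    for (cx,cy),t in ((sp,"p"),(ss,"s")):
        r=65 if t=="p" else 35
        c=img[cy-r:cy+r,cx-r:cx+r,::-1];cv2.imwrite(f"pics/c_{n}_{t}.png",cv2.resize(c,(560,560),interpolation=cv2.INTER_CUBIC))
    c=blob(hsv,(8,70,60),(26,255,255),sp)
    P=onplane(f,c,.018)[:,:2].astype(np.float32)
    r=cv2.minAreaRect(P);print(len(c),"paddle",r)
    ax=cv2.fitLine(P,cv2.DIST_L2,0,.01,.01).ravel();print(ax)
E
cd pics; python3 -c "
import cv2,numpy as np
a=np.vstack([np.hstack([cv2.resize(cv2.imread(f'c_{n}_{t}.png'),(300,300)) for t in 'ps']) for n in ('scene','side')]);cv2.imwrite('crops.png',a)"
```

```text
scene [ 17 146 141] [ 12 189 101] [ 19  25 166]
265 paddle ((0.5509824156761169, 0.1919209212064743), (0.06061384454369545, 0.3583168685436249), 14.681068420410156)
[ 0.25615785 -0.966635    0.54678243  0.20671006]
side [ 15 113 126] [ 11 125  94] [ 17  34 150]
275 paddle ((0.5521091818809509, 0.19668157398700714), (0.056795161217451096, 0.359597384929657), 14.826448440551758)
[ 0.24590185 -0.9692947   0.546498    0.21489199]
```

View pics/crops.png

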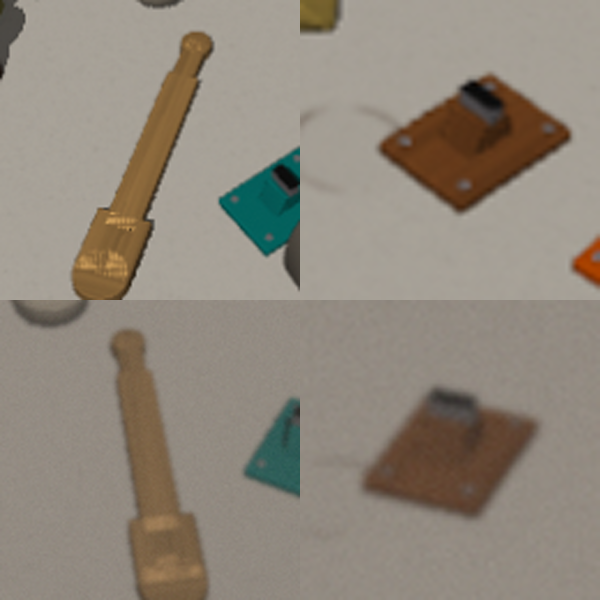

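```bash
python3 - <<'E'
from h import *
for n,ss,rd in [("scene",(318,190),None),("side",(294,192),None)]:
    f=dict(np.load(f"pics/{n}0.npz"));img=f["pixels"];hsv=cv2.cvtColor(img,cv2.COLOR_RGB2HSV)
    c=blob(hsv,(5,90,40),(20,255,200),ss)
    m=np.zeros(img.shape[:2],np.uint8);cv2.drawContours(m,[c.reshape(-1,1,2)],-1,255,-1)
    # screws etc filled
    h=cv2.approxPolyDP(cv2.convexHull(c.reshape(-1,1,2)),4,True).reshape(-1,2)
    P=onplane(f,c,.012)[:,:2].astype(np.float32)
    print(n,len(c),h.tolist());print(np.round(onplane(f,h,.012),4)); print(cv2.minAreaRect(P))
    M=cv2.moments(c.reshape(-1,1,2));
    # ridge dark top
    x,y=ss;sub=hsv[y-30:y+10,x-25:x+25]
    d=(sub[...,2]<55) if n=="scene" else (sub[...,2]<75)&(sub[...,1]<90)
    ys,xs=np.nonzero(d);q=np.c_[xs+x-25,ys+y-30];print("dark",len(q),q.mean(0),onplane(f,q.mean(0),.05),cv2.minAreaRect(onplane(f,q,.05)[:,:2].astype(np.float32)))
    # bystanders rough
    print(onplane(f,[(253,170),(249,205),(282,145),(148,300)] if n=="scene" else [(217,190),(231,222),(229,162),(177,347)],.03).round(3).tolist())
E
```

```text
scene 112 [[347, 182], [323, 200], [304, 187], [327, 170]]
[[ 0.4953 -0.2648  0.012 ]
 [ 0.5212 -0.1611  0.012 ]
 [ 0.5918 -0.1784  0.012 ]
 [ 0.5687 -0.2798  0.012 ]]
((0.5445940494537354, -0.2221563309431076), (0.11366058886051178, 0.08171452581882477), 73.40894317626953)
dark 36 [327.13888889 173.97222222] [[ 0.54475904 -0.22521942  0.05      ]] ((0.5440525412559509, -0.2251887321472168), (0.013762464746832848, 0.030497267842292786), 75.17876434326172)
[[0.744, -0.144, 0.03], [0.677, -0.019, 0.03], [0.731, -0.289, 0.03], [0.708, 0.361, 0.03]]
side 89 [[312, 178], [299, 199], [275, 193], [287, 175]]
[[ 0.4967 -0.2607  0.012 ]
 [ 0.5246 -0.1552  0.012 ]
 [ 0.5904 -0.1758  0.012 ]
 [ 0.5673 -0.2684  0.012 ]]
((0.543738603591919, -0.217463880777359), (0.11187820136547089, 0.07620559632778168), 72.83648681640625)
dark 24 [294.20833333 173.20833333] [[ 0.54354407 -0.21988714  0.05      ]] ((0.5435562133789062, -0.2202376127243042), (0.012339790351688862, 0.02502094767987728), 75.8420181274414)
[[0.74, -0.147, 0.03], [0.679, -0.015, 0.03], [0.736, -0.29, 0.03], [0.709, 0.368, 0.03]]
```

```bash
cat >> h.py <<'E'
from scipy.spatial.transform import Rotation as Ro
def plan(s,xyz,yaw):
    """shift in tool axes as they stand + turn about tool z so tool x points along yaw (mod pi)"""
    R=Ro.from_rotvec(s["orientation"]).as_matrix()
    d=R.T@(np.asarray(xyz)-s["ee_pos"])
    t=np.array([np.cos(yaw),np.sin(yaw),0]);l=R.T@t
    a=np.arctan2(l[1],l[0]);a=(a+np.pi/2)%np.pi-np.pi/2
    return d,a,R
E
python3 - <<'E'
from h import *
from workcell import ctrl
s=ctrl.get_state()
d,a,R=plan(s,[.552,.193,.20],np.deg2rad(104.8));print(d,a);print(R.round(3)); print(np.rad2deg(np.arctan2(R[1,0],R[0,0])))
E
```

```text
[-0.44839966 -0.14922721  0.0308927 ] 0.9517262264575832
[[-0.936  0.353 -0.001]
 [ 0.353  0.936 -0.001]
 [ 0.    -0.001 -1.   ]]
159.32991194827255
```

Call:
carry_out(steps=[[[-0.056,-0.0187,0.0039,0,1],[-0.056,-0.0187,0.0039,0,1],[-0.056,-0.0187,0.0039,0,1],[-0.056,-0.0187,0.0039,0,1],[-0.056,-0.0187,0.0039,0,1],[-0.056,-0.0187,0.0039,0,1],[-0.056,-0.0187,0.0039,0,1],[-0.056,-0.0187,0.0039,0,1],[0,0,0,0.1586,1],[0,0,0,0.1586,1],[0,0,0,0.1586,1],[0,0,0,0.1586,1],[0,0,0,0.1586,1],[0,0,0,0.1586,1],[0,0,0,0,1],[0,0,0,0,1]]])

```text
clock: 2.15
ee_pos: [0.5516, 0.1931, 0.1999]
orientation: [-1.913, -2.492, 0.0]
ft_force: [-0.1, -0.2, 0.2]
width: 1.003
```

```bash
python3 - <<'E'
from h import *
from workcell import ctrl,cams
s=ctrl.get_state()
f=cams.grab_frame("wrist");cv2.imwrite("pics/w1.png",f["pixels"][:,:,::-1])
T=np.eye(4);T[:3,:3]=Ro.from_rotvec(s["orientation"]).as_matrix();T[:3,3]=s["ee_pos"]
f["view"]=np.linalg.inv(T@f["hand_eye"]);np.savez("pics/w1.npz",**f)
print(s["clock"],s["ee_pos"],s["width"])
hsv=cv2.cvtColor(f["pixels"],cv2.COLOR_RGB2HSV)
print(plan(s,[.552,.193,.20],np.deg2rad(104.8))[:2])
print(proj(f,[[.552,.193,.018],[.506,.366,.018],[.597,.022,.018]]))
F=[];
for i in range(8):
    q=ctrl.get_state();F.append(np.r_[q["ft_force"],q["moment"]]);cams.grab_frame("side")
F=np.array(F);print(F.mean(0).round(3),F.std(0).round(3))
E
```

```text
2.15 [0.55157365 0.19311663 0.19991086] 1.002689289308636
(array([-2.22883625e-04,  3.81669660e-04, -8.92921463e-05]), np.float64(0.003191535893361186))
[[278.77471919 185.93657763]
 [279.20131273  -3.96762562]
 [278.08914807 322.43344557]]
[-0.145 -0.138 -0.182 -0.005  0.009  0.007] [0.239 0.353 0.57  0.027 0.022 0.029]
```

View pics/w1.png

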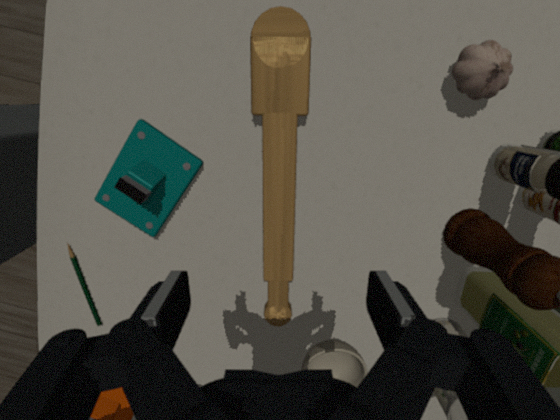

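```bash
python3 - <<'E'
from h import *
f=dict(np.load("pics/w1.npz"))
hsv=cv2.cvtColor(f["pixels"],cv2.COLOR_RGB2HSV)
m=cv2.inRange(hsv,(8,90,60),(26,255,255))
u=np.array([np.cos(np.deg2rad(104.8)),np.sin(np.deg2rad(104.8))]);v=np.array([-u[1],u[0]])
for r in range(4,330,6):
    xs=np.nonzero(m[r,230:330])[0]+230
    if len(xs)<5: print(r,"-");continue
    P=onplane(f,[(xs[0]-.5,r),(xs[-1]+.5,r)],.018)[:,:2]-[.552,.193]
    print(r,xs[0],xs[-1],(P@u*1000).round(1),(P@v*1000).round(1),"w",round(np.ptp(P@v)*1000,1))
E
```

```text
4 -
10 267 293 [167.4 167.4] [ 11.9 -13. ] w 24.9
16 260 301 [162.3 162.4] [ 18.5 -20.4] w 38.9
22 255 306 [157.2 157.4] [ 23.2 -25.2] w 48.4
28 253 308 [152.1 152.3] [ 25.1 -27.2] w 52.3
34 251 309 [147.  147.2] [ 27.1 -28.3] w 55.4
40 251 310 [141.8 142. ] [ 27.2 -29.4] w 56.6
46 251 310 [136.5 136.7] [ 27.3 -29.5] w 56.8
52 251 309 [131.3 131.5] [ 27.4 -28.7] w 56.1
58 251 309 [126.  126.1] [ 27.5 -28.9] w 56.4
64 251 309 [120.6 120.8] [ 27.6 -29. ] w 56.6
70 251 309 [115.2 115.4] [ 27.7 -29.2] w 56.9
76 251 308 [109.8 109.9] [ 27.8 -28.4] w 56.2
82 251 308 [104.3 104.4] [ 27.9 -28.6] w 56.5
88 251 308 [98.7 98.9] [ 28.1 -28.7] w 56.8
94 252 308 [93.1 93.3] [ 27.2 -28.9] w 56.1
100 252 307 [87.5 87.6] [ 27.3 -28.1] w 55.4
106 252 307 [81.8 81.9] [ 27.4 -28.2] w 55.7
112 252 307 [76.  76.2] [ 27.5 -28.4] w 55.9
118 262 297 [70.2 70.3] [ 17.6 -18.5] w 36.1
124 262 297 [64.3 64.5] [ 17.7 -18.7] w 36.3
130 263 296 [58.4 58.5] [ 16.7 -17.8] w 34.5
136 263 295 [52.4 52.5] [ 16.8 -16.9] w 33.7
142 263 296 [46.4 46.5] [ 16.9 -18. ] w 34.9
148 263 295 [40.3 40.4] [ 17.  -17.1] w 34.1
154 2
[... 620 characters left out ...]
 -16.8] w 34.9
238 264 293 [-60.7 -60.6] [ 17.1 -16.9] w 34.0
244 264 293 [-68.2 -68.1] [ 17.2 -17.1] w 34.2
250 264 293 [-75.8 -75.7] [ 17.3 -17.2] w 34.5
256 263 292 [-83.5 -83.3] [ 18.5 -16.2] w 34.7
262 264 292 [-91.2 -91.1] [ 17.5 -16.4] w 33.8
268 264 292 [-99.1 -99. ] [ 17.6 -16.5] w 34.1
274 264 292 [-107.2 -107.1] [ 17.7 -16.7] w 34.3
280 265 291 [-115.3 -115.2] [ 16.6 -15.6] w 32.2
286 268 287 [-123.6 -123.5] [ 13.1 -11. ] w 24.0
292 268 287 [-132.  -131.9] [ 13.1 -11.1] w 24.2
298 268 287 [-140.5 -140.5] [ 13.2 -11.2] w 24.4
304 266 289 [-149.3 -149.1] [ 15.7 -13.8] w 29.5
310 265 290 [-158.1 -158. ] [ 17.1 -15.2] w 32.2
316 265 290 [-167.1 -167. ] [ 17.2 -15.3] w 32.5
322 -
328 -
```

Call:
carry_out(steps=[[[0,0,0.049,0,1],[0,0,0.049,0,1],[0,0,0.049,0,1],[0,0,0.035,0,0.7],[0,0,0.01,0,0.6],[0,0,0.0065,0,0.55],[0,0,0,0,0.5],[0,0,0,0,0],[0,0,0,0,0],[0,0,0,0,0],[0,0,0,0,0],[0,0,0,0,0],[0,0,0,0,0]]], grip_force=60)

```text
clock: 4.22
ee_pos: [0.5525, 0.1933, 0.0032]
orientation: [1.916, 2.488, 0.003]
ft_force: [-2.1, -0.0, 6.5]
width: 0.406
```

Call:
carry_out(steps=[[[0,0,-0.02,0,0],[0,0,-0.04,0,0],[0,0,-0.05,0,0],[0,0,-0.03,0,0],[0,0,0,0,0],[0,0,0,0,0],[0,0,0,0,0]]])

```text
clock: 5.1
ee_pos: [0.5505, 0.1929, 0.1394]
orientation: [-1.915, -2.487, 0.005]
ft_force: [-0.4, -0.5, -5.6]
width: 0.403
```

```bash
cat >ft.py <<'E'
from h import *
from workcell import ctrl,cams
import sys
def meas(n=20):
    F=[]
    for i in range(n):
        q=ctrl.get_state();F.append(np.r_[q["ft_force"],q["moment"]]);fr=cams.grab_frame("side")
    F=np.array(F);R=Ro.from_rotvec(q["orientation"]).as_matrix()
    m=F.mean(0);e=F.std(0)/np.sqrt(n)
    print("clock",q["clock"],"pos",q["ee_pos"].round(4),"yaw",np.rad2deg(np.arctan2(R[1,0],R[0,0])).round(2),"width",q["width"])
    print("F,M",m.round(3),"sem",e.round(3));print("M in tool",(R.T@m[3:]).round(4))
    return m,fr,q
E
python3 - <<'E'
from ft import *
m,fr,q=meas(24)
f=cams.grab_frame("wrist");cv2.imwrite("pics/w2.png",f["pixels"][:,:,::-1])
f=cams.grab_frame("scene");cv2.imwrite("pics/w2s.png",np.hstack([fr["pixels"][100:400,100:450],f["pixels"][100:400,130:480]])[:,:,::-1])
E
```

```text
clock 6.25 pos [0.5517 0.1931 0.1416] yaw 104.81 width 0.40258239572420235
F,M [ 1.500e-02 -1.190e-01 -5.235e+00  1.600e-02  5.000e-03 -1.000e-03] sem [0.1   0.096 0.116 0.006 0.007 0.006]
M in tool [0.0013 0.0168 0.001 ]
```

View pics/w2s.png

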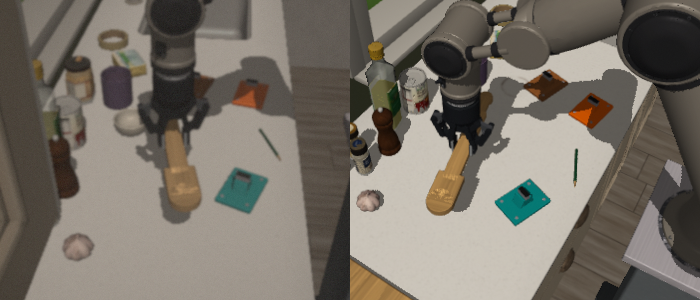

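View pics/w2.png

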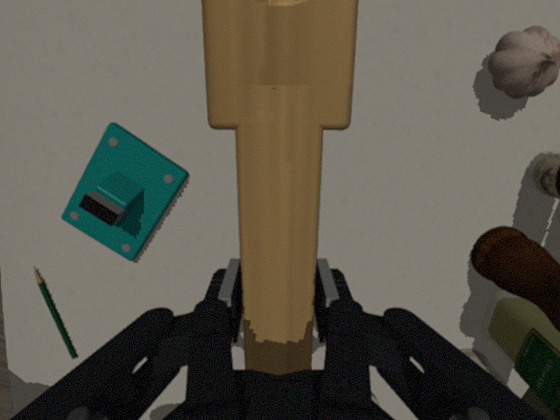

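Call:
carry_out(steps=[[[0,0,-0.01,0.13,0],[0,0,-0.01,0.13,0],[0,0,0,0.13,0],[0,0,0,0.13,0],[0,0,0,0,0]]])

```text
clock: 7.02
ee_pos: [0.5517, 0.1931, 0.1616]
orientation: [-2.491, -1.914, -0.0]
ft_force: [0.2, 0.1, -4.5]
width: 0.404
```

```bash
python3 - <<'E'
from h import *
from workcell import ctrl
s=ctrl.get_state()
d,a,R=plan(s,[.405,-.237,.16],np.deg2rad(75));print(d/10,a,s["ee_pos"])
E
```

```text
[-0.04533697 -0.0030993   0.00015808] 0.001425658031332988 [0.55166445 0.19310937 0.16162099]
```

Call:
carry_out(steps=[[[-0.025,-0.0015,0,0,0],[-0.04,-0.003,0,0,0],[-0.05,-0.0035,0,0,0],[-0.05,-0.0035,0,0,0],[-0.05,-0.0035,0,0,0],[-0.05,-0.0035,0,0,0],[-0.05,-0.0035,0,0,0],[-0.05,-0.0035,0,0,0],[-0.04,-0.003,0,0,0],[-0.03,-0.002,0,0,0],[-0.018,-0.001,0,0,0],[0,0,0,0,0],[0,0,0,0,0]]])

```text
clock: 8.65
ee_pos: [0.4043, -0.2355, 0.1615]
orientation: [-2.491, -1.914, -0.001]
ft_force: [-0.4, -0.1, -5.6]
width: 0.403
```

```bash
python3 - <<'E'
from ft import *
s=ctrl.get_state()
f=cams.grab_frame("wrist");cv2.imwrite("pics/w3.png",f["pixels"][:,:,::-1])
T=np.eye(4);T[:3,:3]=Ro.from_rotvec(s["orientation"]).as_matrix();T[:3,3]=s["ee_pos"]
f["view"]=np.linalg.inv(T@f["hand_eye"]);np.savez("pics/w3.npz",**f)
m,fr,q=meas(12)
E
```

```text
clock 9.25 pos [ 0.4041 -0.2363  0.1616] yaw 75.02 width 0.40404392214547274
F,M [-0.009 -0.177 -4.877  0.03  -0.017 -0.   ] sem [0.131 0.1   0.102 0.006 0.008 0.008]
M in tool [-0.0087  0.0335  0.0004]
```

View pics/w3.png

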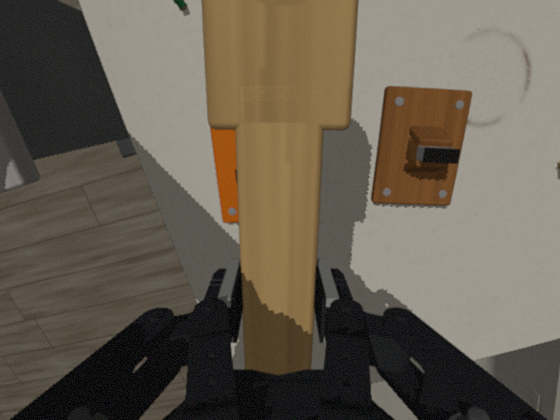

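The brown stand is at right, with its foot spanning (375–470, 87–206) and the dark ridge top about (429–459, 148–163). The paddle is held straight.

```bash
python3 - <<'E'
from h import *
f=dict(np.load("pics/w3.npz"));g=f["pixels"].max(2)
sub=g[140:172,415:470];d=(sub<45)
ys,xs=np.nonzero(d);q=np.c_[xs+415,ys+140].astype(np.float32);
print(len(q),q.min(0),q.max(0));P=onplane(f,q,.05)[:,:2].astype(np.float32);print(P.mean(0),cv2.minAreaRect(P))
hsv=cv2.cvtColor(f["pixels"],cv2.COLOR_RGB2HSV)
c=blob(hsv,(5,90,40),(20,255,255),(395,150));h=cv2.approxPolyDP(cv2.convexHull(c.reshape(-1,1,2)),4,True).reshape(-1,2)
print(h.tolist());print(onplane(f,h,.012).round(4));P=onplane(f,c,.012)[:,:2].astype(np.float32);print(cv2.minAreaRect(P))
E
```

```text
530 [415. 148.] [459. 171.]
[ 0.5441053  -0.22827041] ((0.541915774345398, -0.23051072657108307), (0.01914854161441326, 0.03552927076816559), 75.47159576416016)
[[387, 87], [471, 92], [448, 204], [372, 200]]
[[ 0.5228 -0.1652  0.012 ]
 [ 0.5972 -0.1877  0.012 ]
 [ 0.5658 -0.2891  0.012 ]
 [ 0.4919 -0.2653  0.012 ]]
((0.5441661477088928, -0.2272697389125824), (0.1086772233247757, 0.08038047701120377), 73.25724792480469)
```

```bash
python3 - <<'E'
from h import *
from workcell import ctrl
f=dict(np.load("pics/w3.npz"));print(onplane(f,[(444,155.5),(429,148),(459,148),(459,163)],.05))
s=ctrl.get_state()
d,a,R=plan(s,[.5455,-.2197,.16],np.deg2rad(74.3));print(d,a,s["ee_pos"])
E
```

```text
[[ 0.54811111 -0.22854702  0.05      ]
 [ 0.53645842 -0.21922624  0.05      ]
 [ 0.56114613 -0.22547328  0.05      ]
 [ 0.56005979 -0.2380574   0.05      ]]
[0.05263141 0.13231289 0.00158906] 0.012398871640659337 [ 0.40407649 -0.23631878  0.16157995]
```

Call:
carry_out(steps=[[[0.013,0.033,0,0,0],[0.013,0.033,0,0,0],[0.013,0.033,0,0,0],[0.0135,0.0335,0,0.012,0],[0,0,0.03,0,0],[0,0,0.03,0,0],[0,0,0.025,0,0],[0,0,0,0,0],[0,0,0,0,0],[0,0,0,0,0]]])

```text
clock: 10.55
ee_pos: [0.5464, -0.2204, 0.078]
orientation: [2.502, 1.896, 0.002]
ft_force: [-0.0, 0.4, -4.9]
width: 0.402
```

```bash
python3 - <<'E'
from ft import *
m,fr,q=meas(50)
f=cams.grab_frame("scene");cv2.imwrite("pics/w4s.png",np.hstack([fr["pixels"][80:380,120:470],f["pixels"][60:360,180:530]])[:,:,::-1])
E
```

```text
clock 13.0 pos [ 0.5457 -0.2199  0.0766] yaw 74.33 width 0.40301014815248154
F,M [-3.900e-02  1.200e-02 -5.165e+00  2.300e-02 -6.000e-03 -5.000e-03] sem [0.065 0.062 0.076 0.004 0.004 0.005]
M in tool [0.0006 0.024  0.0045]
```

View pics/w4s.png

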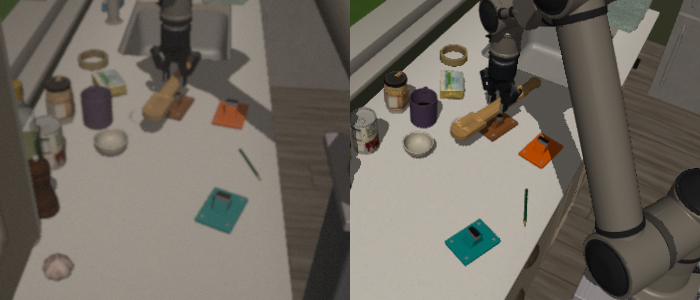

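Call:
carry_out(steps=[[[0,0,0.01,0,0],[0,0,0.008,0,0],[0,0,0.003,0,0],[0,0,0,0,0],[0,0,0,0,0]]])

```text
clock: 13.72
ee_pos: [0.5458, -0.22, 0.0558]
orientation: [2.503, 1.898, 0.0]
ft_force: [0.9, 0.8, -4.3]
width: 0.403
```

Call:
carry_out(steps=[[[0,0,0.002,0,0],[0,0,0.001,0,0],[0,0,0,0,0]]])

```text
clock: 14.1
ee_pos: [0.5458, -0.2199, 0.0532]
orientation: [2.503, 1.897, 0.001]
ft_force: [-1.1, 1.0, 1.5]
width: 0.403
```

```bash
python3 - <<'E'
from ft import *
m,fr,q=meas(8)
E
```

```text
clock 14.45 pos [ 0.5458 -0.2199  0.0531] yaw 74.33 width 0.40230954092370197
F,M [-2.382  1.313  3.971  0.193  0.366  0.011] sem [0.212 0.171 0.562 0.011 0.029 0.011]
M in tool [ 0.4044  0.087  -0.0112]
```

Call:
carry_out(steps=[[[0,0,-0.0005,0,0],[0,0,0,0,0.42],[0,0,0,0,0.44],[0,0,0,0,0.47],[0,0,0,0,0.5],[0,0,0,0,0.5]]], grip_force=20)

```text
clock: 15.25
ee_pos: [0.5457, -0.2199, 0.0531]
orientation: [2.504, 1.898, 0.0]
ft_force: [-0.2, 0.8, 0.5]
width: 0.5
```

```bash
python3 - <<'E'
from ft import *
m,fr,q=meas(10)
f=cams.grab_frame("scene");w=cams.grab_frame("wrist")
cv2.imwrite("pics/w5.png",w["pixels"][:,:,::-1]);cv2.imwrite("pics/w5s.png",cv2.resize(np.hstack([fr["pixels"][130:280,200:400],f["pixels"][110:260,220:420]])[:,:,::-1],(800,300)))
E
```

```text
clock 15.7 pos [ 0.5457 -0.2199  0.0531] yaw 74.33 width 0.49995610597415313
F,M [-0.01   0.086 -0.154 -0.013 -0.022  0.   ] sem [0.113 0.182 0.121 0.01  0.005 0.008]
M in tool [-0.0248 -0.0066 -0.0003]
```

View pics/w5s.png

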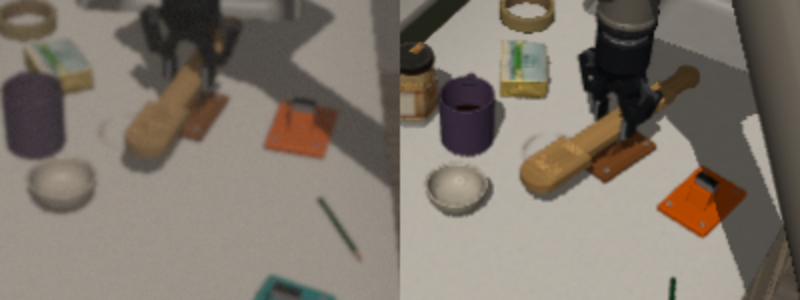

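View pics/w5.png

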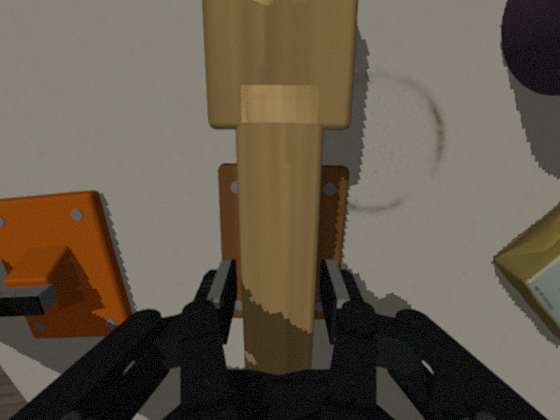

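The pads are off the paddle (force about 0), and the shaft/blade step is still at row 126, as when held level. I'll open wider and back away.

Call:
carry_out(steps=[[[0,0,0,0,0.6],[0,0,0,0,0.7],[0,0,0,0,0.8],[0,0,-0.01,0,0.8],[0,0,-0.02,0,0.8],[0,0,-0.03,0,0.8],[0,0,-0.04,0,0.8],[0,0,-0.04,0,0.8],[0,0,-0.03,0,0.8],[0,0,0,0,0.8],[0,0,0,0,0.8],[0,0,0,0,0.8]]])

```text
clock: 17.35
ee_pos: [0.5451, -0.2196, 0.2217]
orientation: [-2.502, -1.896, 0.002]
ft_force: [-0.6, -0.6, -0.7]
width: 0.799
```

```bash
python3 - <<'E'
from ft import *
import time
s=ctrl.get_state();T=np.eye(4);T[:3,:3]=Ro.from_rotvec(s["orientation"]).as_matrix();T[:3,3]=s["ee_pos"]
w=cams.grab_frame("wrist");w["view"]=np.linalg.inv(T@w["hand_eye"]);np.savez("pics/w6.npz",**w)
sc=cams.grab_frame("scene");np.savez("pics/s6.npz",**sc);fr=cams.grab_frame("side");np.savez("pics/d6.npz",**fr)
m,_,q=meas(10)
w2=cams.grab_frame("wrist");print("diff",np.abs(w2["pixels"].astype(int)-w["pixels"]).mean())
cv2.imwrite("pics/w6.png",w2["pixels"][:,:,::-1]);cv2.imwrite("pics/w6s.png",cv2.resize(np.hstack([fr["pixels"][130:280,200:400],sc["pixels"][110:260,220:420]])[:,:,::-1],(800,300)))
E
```

```text
clock 17.95 pos [ 0.5457 -0.2199  0.2231] yaw 74.33 width 0.7966228507327742
F,M [-0.076 -0.228  0.008 -0.022  0.004 -0.013] sem [0.178 0.133 0.175 0.008 0.01  0.008]
M in tool [-0.002  -0.0224  0.0134]
diff 4.6423993764172335
```

View pics/w6s.png

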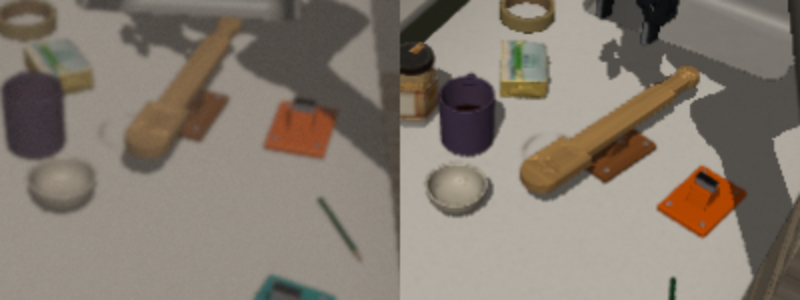

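View pics/w6.png

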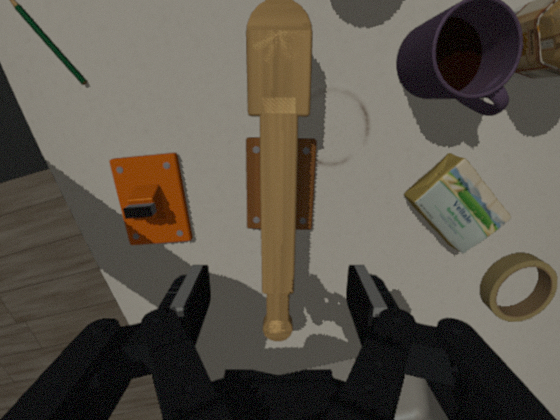

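```bash
python3 - <<'E'
from h import *
import cv2
u=np.array([np.cos(np.deg2rad(74.3)),np.sin(np.deg2rad(74.3))]);v=np.array([-u[1],u[0]])
for n,seed in (("w6",(277,200)),("s6",(305,175)),("d6",(285,185))):
    f=dict(np.load(f"pics/{n}.npz"));hsv=cv2.cvtColor(f["pixels"],cv2.COLOR_RGB2HSV)
    m=cv2.inRange(hsv,(13,70,60),(26,255,255));
    cs,_=cv2.findContours(m,cv2.RETR_EXTERNAL,cv2.CHAIN_APPROX_NONE)
    c=max(cs,key=lambda c:cv2.pointPolygonTest(c,seed,True)).reshape(-1,2)
    P=onplane(f,c,.068)[:,:2]-[.544,-.2245]
    a=P@u;b=P@v
    def seg(lo,hi):
        k=(a>lo)&(a<hi);return (np.ptp(b[k])*1000).round(1),((b[k].max()+b[k].min())/2*1000).round(1)
    print(n,len(c),"len ends",a.min(),a.max(),"blade",seg(.10,.14),"shaft",seg(.03,.06),seg(-.08,-.05),"axis",cv2.fitLine(P.astype(np.float32),cv2.DIST_L2,0,.01,.01).ravel()[:2])
w=dict(np.load("pics/w6.npz"))
from workcell import cams
a=cams.grab_frame("wrist")["pixels"];b=w["pixels"]
for im in (a,b):
    m=cv2.inRange(cv2.cvtColor(im,cv2.COLOR_RGB2HSV),(13,70,60),(26,255,255))[:345,240:320]
    ys,xs=np.nonzero(m);print(ys.min(),ys.max(),xs.min()+240,xs.max()+240,m.sum()//255)
E
```

```text
w6 777 len ends -0.1763628703359764 0.17243690338160972 blade (np.float64(57.2), np.float64(-0.9)) shaft (np.float64(50.3), np.float64(5.5)) (np.float64(35.7), np.float64(-0.2)) axis [0.27737793 0.9607609 ]
s6 260 len ends -0.17623849737812547 0.18678020164347675 blade (np.float64(97.0), np.float64(21.0)) shaft (np.float64(91.8), np.float64(29.7)) (np.float64(44.6), np.float64(6.1)) axis [0.21899433 0.9757261 ]
d6 240 len ends -0.17268212016099835 0.19887644354932565 blade (np.float64(76.0), np.float64(13.0)) shaft (np.float64(70.5), np.float64(22.1)) (np.float64(43.2), np.float64(5.7)) axis [0.20791398 0.9781471 ]
0 340 246 316 16063
0 341 247 317 16153
```

```bash
python3 -c "
from workcell import ctrl
print(ctrl.job_done(), ctrl.get_state()['clock'])"
```

```text
the job is handed in; nothing more can be done
the job is handed in; nothing more can be done
```

The paddle is resting by itself on the brown stand's ridge, level, and I've handed the job in at about 18 s. `job_done` gives no verdict.

**What I did:** I gripped the shaft near mid-length and lifted it. The wrist force and moment gave a weight of about 5.2 N, with the balance point about 5 mm towards the handle from the grip. I set that point over the ridge, felt the contact (about 9 N), let go, and backed the arm away to about 15 cm above the paddle.

**Last checks:**
- **Level:** the wrist view matches a flat paddle with its top 68 mm up. The blade measured 57 mm wide and the handle half of the shaft 36 mm, and the ends were at −176 and +172 mm from the ridge.
- **Alignment:** the paddle lies within about 0.02 rad of the direction I used for the stand (74.3°) and within about 1 mm of its centre line sideways. My measurements of the stand's own direction ranged from 73° to 76°.
- **At rest:** pictures taken over a second apart agreed to within about 1 pixel, and the force on the tool was about zero.
- **Other things:** the mug, butter, bowl and garlic were not touched. I saw no shift in those still in view, but did not measure it.

**Disagreements:**
- **Ridge position:** the three cameras differed by up to about 10 mm along the stand's x axis, so I used a value between them.
- **Scene and side outlines:** these two masks ran into the stand at the end, so their width and direction readings were no use. Only their end positions roughly agreed with the wrist view.
- **Wrist moment:** the unloaded readings drifted by up to 0.02 N m, which puts about 4 mm of uncertainty on the balance point. The real proof of balance is that the paddle stayed level after I let go.

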